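# Unhook the reagent cassette and click it into its bay

## Robot

A 6-joint arm with a two-finger parallel gripper is mounted at the origin on the work surface. World frame = base frame: x ahead of the robot, y to its left, z up, the work surface at z = 0. Lengths are in m, angles in rad, forces in N, time in s.
With the tool pointing down it reaches from about 0.275 to 0.85 m from the base axis. Payload 19 kg.
Tool frame: the origin (TCP) lies at the very end of the fingers, on their centre line; the grasp point (between the pads) lies 19 mm behind it; z points along the fingers, x is the direction in which the jaws open and shut, and the axes are right-handed (so a half turn about z gives the same grasp; the last joint's range is limited). The gripper opens to 85 mm and grips with 20 to 120 N. Pads are 22 mm wide; open, the fingers measure 114 mm over their backs; the gripper's body (76 mm by 85 mm) begins 54 mm behind the grasp point. The pads swing forward as they close: fully open they stand 13 mm farther back than shut.
Start: joints at [-1.272, 0.15, 1.437, -0, 1.554, -0.134], TCP at [0.241, -0.522, 0.231] pointing down, gripper open.
Joint ranges: [-2.8, 2.8], [-0.68, 2.1], [0.12, 2.68], [-1.39, 4.53], [0.16, 2.79], [-2.81, 2.81]. Speed limits (rad/s): [1.89, 1.89, 2.22, 3.01, 3.01, 3.01].

## Interface

Orientations are given as a rotation vector (axis times angle).
In Python, from bench import manip gives the robot as it stands. Calls block until the motion is done:
- manip.reach(position, orientation): joint-space move of the TCP to a pose.
- manip.line_to(position, attitude=None, rate=0.15): straight line of the TCP; attitude=None keeps the orientation; rate is the mean speed in m/s.
- manip.movej(angles): joint-space move.
- manip.ungrasp() and manip.gripper_close(): open the fingers fully, or close them until they stop; the grip force is fixed at half the most.
- manip.wait(seconds).
- manip.inverse_kinematics(position, orientation): joint angles nearest the present ones, or None.
- manip.read_camera(name): name is "side" or "top"; returns the picture (384x512x3 uint8, red, green, blue); there is no depth.
- manip.get_calibration(name): a dict with "fx", "fy", "cx", "cy" (pixels), "k1" (the pictures are not rectified: a ray, as slopes to the right and down, at radius r is drawn at 1 + k1 r^2 times it, then the intrinsics apply), "eye" and "attitude" of the camera in the world. Camera axes: x right, y down, z forward; pixel columns grow to the right and rows downward; lengths in m; the calibration is good to about 2 mm. A picture is of the moment at which its call begins. get_calibration takes no time and is no camera call.
A pose or a line that the arm cannot do raises manip.PlanningError and nothing moves.
- manip.sign_off(): hands the job in, once; it reports no verdict.
Readings, each from a call of its own:
- manip.current_t(): time.
- manip.current_joint_positions(): joint angles.
- manip.current_qd(): joint speeds.
- manip.current_effort(): joint torques, N m.
- manip.current_ee_pos(): TCP position.
- manip.current_orientation(): TCP orientation.
- manip.current_force(): force on the tool from outside, world axes, zero at the start.
- manip.current_ft_torque(): the same for the moment, N m.
- manip.current_width(): finger opening in m.
Only numpy, scipy, OpenCV 4.12 (cv2) and the standard library are available. Lean on these libraries where they do the work, as an engineer would, in place of code of your own. Each camera call takes 0.05 s, during which the arm holds its last target.

## Task

Take the white reagent cassette off the stand: it hangs on two hidden headed studs by keyhole slots, so slide it gently to the right (as the robot faces it) until the studs reach the wide ends, then lift it off. Stand it on the bench in front of the docking bay and slide it straight in until it is fully home and the spring catch has clicked behind it. Do not shift the stand, leave the other things on the bench as they are, and let go at the end.

Things in the scene. Friction and masses are not known exactly. Their poses are not given: they have to be found in the camera images.
- cassette: White box-shaped reagent cassette with a grey grip fin on top, 70 mm deep (x) x 154 mm wide (y) x 95 mm tall without the fin; about 0.3 kg. Origin: centre of its underside; z up; x points from its flat near face (x=-35 mm, paper label) to its back plate (x=+35 mm), which is 6 mm thick before a closed hollow 14 mm deep. It starts hanging on the stand.
- fin (a point): Middle of the cassette's grip fin (cassette x=-10, z=110 mm): a grey upright rib 12 mm thick along x, 64 mm long along y, standing from 95 to 125 mm above the underside. Nothing stands higher near it.
- windows (a point): On the cassette's back plate, hidden from view: midway between the wide ends of its two keyholes. The wide ends are square windows 28 x 28 mm, 74 mm apart along y (centres at cassette y=-19 and +55, z=62 mm); from each a narrow slot 13 mm high runs towards -y to 50 mm from the window's centre. At the start the stud shafts are in the narrow slots.
- push_side (a point): Middle of the cassette's flat +y side face. Pushed here, it slides to its own -y (right, seen by the robot) with 2 to 10 N. 22 to 46 mm bring the windows to the studs; the true value differs and no pose shows it: feel for it. About 10 to 14 mm before centre it drops by 7.5 mm; 9 mm past centre is a hard stop, where a push of 15 N is plenty. The hand needs no grasp for this.
- near_face (a point): Middle of the cassette's flat near face (cassette x=-35, z=45 mm), the place to push it into the bay: about level with the tooth, as a push much higher tips it and jams. Passing the catch takes about 4 to 10 N, then it meets the end stop.
- stand: Low stand: base plate 130 x 250 mm, two uprights, two cross bars 250 mm wide; 116 mm tall, 5 kg, loose on rubber feet, it slips at a push or pull of roughly 30 N. Origin: underside, 20 mm behind the front faces of the bars; x points away from the cassette, which hangs on the -x side, back plate against the bars; y along the bars.
- upper_bar (a point): Middle of the stand's upper bar, front face. Two studs 74 mm apart stick out to -x here, up to 11 mm off symmetrical, hidden: shaft 10 mm, head 18 mm across, 13 mm long. The cassette comes off only with the windows round the heads: back 9 mm from the hard stop and raised 9 mm from its dropped rest (either +-5 mm), then drawn along its -x for 20 mm or more before rising.
- bay: Fixed docking bay: grey guide rails 50 mm high, 158 mm apart inside, from x=-120 to +40 mm with flared mouth pieces out to x=-164 mm, where they are 195 mm apart; a white block 75 mm tall is the end stop, near face at x=+36.5 mm. Origin: where the underside centre of the seated cassette belongs, on the bench; axes parallel to the cassette's, which slides in along +x, keyhole plate first, on the bench itself.
- set_down (a point): Point on the bench in the bay's mouth (bay x=-165 mm, y=0): a cassette stood here, square to the bay, has its front edge between the flared mouth pieces (about 6 mm free on each side) and is clear of the catch's ramp, which begins at bay x=-68 mm. It then has 165 mm to slide.
- tooth (a point): Inner back corner of the catch's tooth (bay x=-38.5, y=+68 mm at rest), 11 mm inside the +y rail; the ramp leads up to it from bay x=-68 to -46 mm. Its square back stands just behind the near face of a seated cassette, which then has about 3 mm of play.
- catch (a joint): Spring catch in the bay's +y rail, a steel tooth 30 to 62 mm above the bench: 0 = sprung in, grows in metres as it is pushed out to bay +y (0.018 at most) and springs back by itself; about 1 N at 0, 3 to 4 N when passed (about 0.009).
- tip_rack: Bystander: white tip rack 120 x 80 x 45 mm, origin under its centre
- dropper: Bystander: small dropper bottle, 38 mm across, 60 mm tall, origin under its centre
- bottle: Bystander: white bottle, 68 mm across, 160 mm tall, origin under its centre
- tube_rack: Bystander: grey tube rack 160 x 90 x 60 mm, origin under its centre
- beaker: Bystander: glass beaker, 80 mm across, 100 mm tall, origin under its centre
- jar: Bystander: amber jar, 60 mm across, 75 mm tall, origin under its centre
- pipette: Bystander: multichannel pipette lying flat, about 205 x 95 x 24 mm, origin on its underside near the middle
Things that resemble listed ones, but are neither listed nor needed, are in the scene too. Leave any blue or purple look-alike of the cassette alone.

How it is judged:
By the outcome, as a careful person would: the job done as asked, in the order asked, and still so for the second after the job is handed in, with the robot touching nothing.
It also fails if it takes over 72 s, if anything falls off the work surface, if the arm or the gripper's body presses on something with over 40 N, if the wrist force passes 120 N, or if a joint passes its speed limit or range.

## Working session

There is one attempt and no reset: what is moved stays moved. The work goes in short steps, each a Python script; the robot and the scene stay as the last script left them, time stands still between calls to the robot, and variables do not carry over. Pictures are saved under pics/ and viewed, and the job is handed in when it is done.

```bash
ls; mkdir -p pics; python3 - <<'E'
from bench import manip as m
import cv2
for n in("top","side"):
    c=m.get_calibration(n);print(n,c)
    im=m.read_camera(n);cv2.imwrite(f"pics/{n}0.png",im[:,:,::-1])
print(m.current_t(),m.current_orientation(),m.current_force())
E
```

```text
pics
top {'fx': 450.2217427359674, 'fy': 450.2217427359674, 'cx': 248.13358726768246, 'cy': 191.01624228444103, 'k1': 0.009150898499084294, 'eye': array([0.44551727, 0.09021355, 1.91401183]), 'attitude': array([-2.17707069,  2.18568661, -0.08294442])}
side {'fx': 350.51004388129377, 'fy': 350.51004388129377, 'cx': 257.5329446148706, 'cy': 188.53021557508407, 'k1': -0.028364077225453758, 'eye': array([0.49133214, 1.09233242, 0.6802331 ]), 'attitude': array([-0.13533075,  2.69528933, -1.55110544])}
0.1 [-2.64603238e+00  1.69229434e+00  1.27780661e-03] [ 0.53498783 -0.46451228 -0.30378794]
```

```bash
python3 - <<'E'
import cv2
for n in("top","side"):
    im=cv2.imread(f"pics/{n}0.png");cv2.imwrite(f"pics/{n}0b.png",cv2.resize(im,(800,600),interpolation=cv2.INTER_CUBIC))
E
```

```text
(no output)
```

View pics/top0b.png

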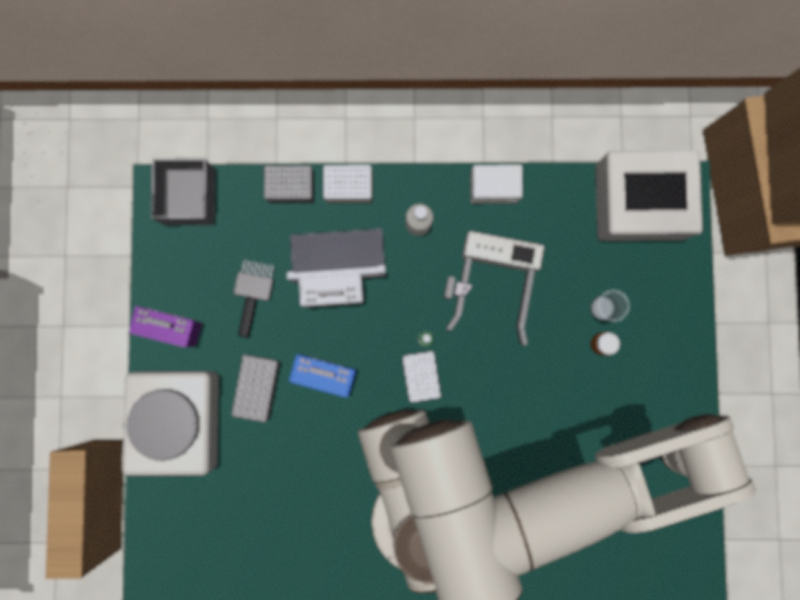

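View pics/side0b.png

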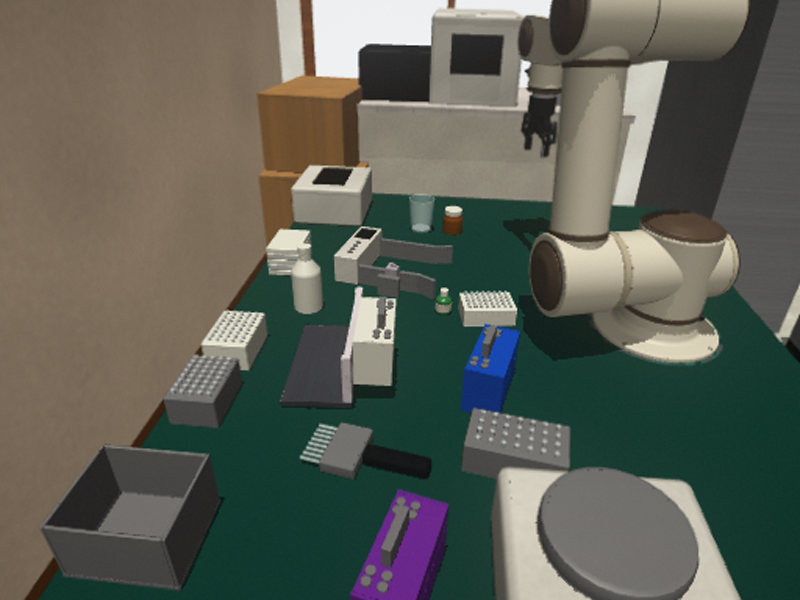

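The white cassette hangs on the stand at (331,288) in the 800-px top view and (375,340) in the side view. The blue box at (322,376) and the purple one at (165,327) are look-alikes to leave alone. The bay is at (505,250), with its rails opening toward the robot. I'll confirm with enlarged crops.

```bash
python3 - <<'E'
import cv2
im=cv2.imread("pics/top0.png")
a=cv2.resize(im[140:205,175:255],None,fx=8,fy=8,interpolation=cv2.INTER_CUBIC);cv2.imwrite("pics/c1.png",a)
a=cv2.resize(im[140:230,270:360],None,fx=6,fy=6,interpolation=cv2.INTER_CUBIC);cv2.imwrite("pics/c2.png",a)
im=cv2.imread("pics/side0.png")
a=cv2.resize(im[140:270,170:300],None,fx=4.5,fy=4.5,interpolation=cv2.INTER_CUBIC);cv2.imwrite("pics/c3.png",a)
E
```

```text
(no output)
```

View pics/c1.png

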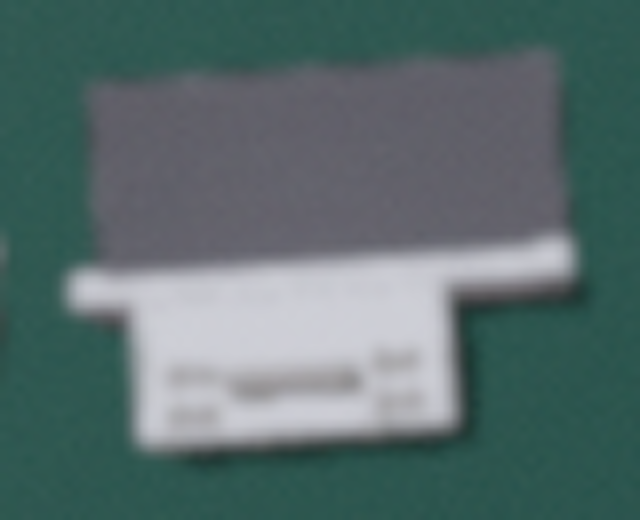

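View pics/c2.png

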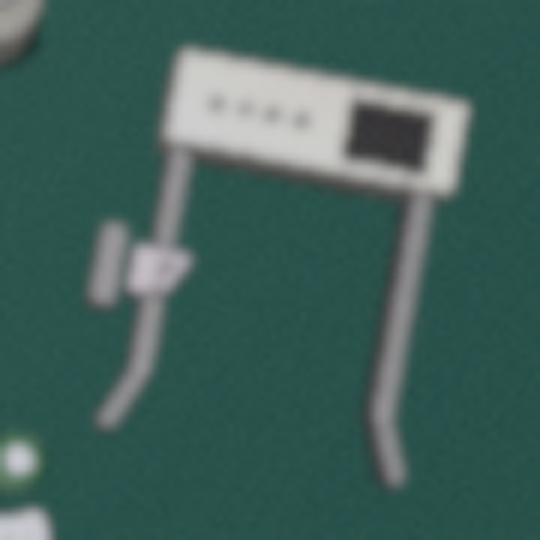

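View pics/c3.png

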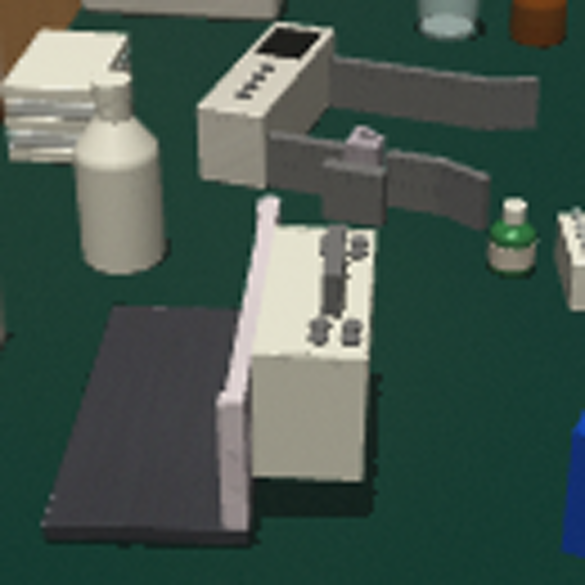

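```bash
cat > h.py <<'E'
import numpy as np,cv2
from scipy.spatial.transform import Rotation as R
from bench import manip as m
def ray(n,uv):
    c=m.get_calibration(n);x=(uv[0]-c['cx'])/c['fx'];y=(uv[1]-c['cy'])/c['fy']
    K=np.array([[c['fx'],0,c['cx']],[0,c['fy'],c['cy']],[0,0,1]])
    p=cv2.undistortPoints(np.array([[uv]],float),K,np.array([c['k1'],0,0,0]))[0,0]
    return np.array(c['eye']),R.from_rotvec(c['attitude']).apply([p[0],p[1],1])
def onz(n,uv,z):
    e,d=ray(n,uv);return e+d*(z-e[2])/d[2]
def proj(n,P):
    c=m.get_calibration(n);r=R.from_rotvec(c['attitude']).inv()
    K=np.array([[c['fx'],0,c['cx']],[0,c['fy'],c['cy']],[0,0,1]])
    q=r.apply(np.array(P)-c['eye']);return cv2.projectPoints(q.reshape(-1,1,3),np.zeros(3),np.zeros(3),K,np.array([c['k1'],0,0,0]))[0].reshape(-1,2)
def tri(a,b):
    e1,d1=ray('top',a);e2,d2=ray('side',b)
    s=np.linalg.lstsq(np.c_[d1,-d2],e2-e1,rcond=None)[0]
    p,q=e1+s[0]*d1,e2+s[1]*d2
    return (p+q)/2,np.linalg.norm(p-q)
def cp(uv,s,off): return (np.array(uv)+.5)/s-.5+np.array(off)
E
python3 - <<'E'
from h import *
np.set_printoptions(precision=4,suppress=True)
C1=lambda *p:cp(p,8,(175,140));C2=lambda *p:cp(p,6,(270,140));C3=lambda *p:cp(p,4.5,(170,140))
for nm,a,b in [('cas near +y top',C1(138,450),C3(365,359)),('cas near -y top',C1(462,430),C3(377,232)),
 ('bar front +y',C1(68,313),C3(246,397)),('bar front -y',C1(577,280),C3(280,200)),
 ('block +y near',C2(164,145),C3(268,130)),('block -y far',C2(470,100),C3(275,22)),
 ('block +y far',C2(182,46),C3(200,105)),('block -y near',C2(456,195),C3(335,30))]: print(nm,*tri(a,b))
print('cas bottom z via side', [onz('side',C3(362,480),z) for z in(0,.01,.02,.03)])
for p in [(177,150),(146,365),(101,425),(423,195),(380,415),(397,485),(110,303),(190,255)]: print(p,onz('top',C2(*p),.05)[:2])
for p in [(133,290),(455,275)]: print(p,onz('top',C1(*p),.116)[:2])
E
```

```text
cas near +y top [0.5676 0.3162 0.1289] 0.004128301589979395
cas near -y top [0.5769 0.1554 0.1227] 0.003149451155246506
bar front +y [0.6355 0.3525 0.1216] 0.0013529205431739872
bar front -y [0.6536 0.098  0.1106] 0.00373557828546807
block +y near [ 0.7004 -0.1106  0.0602] 0.002651966338943738
block -y far [ 0.7281 -0.3203  0.071 ] 0.004787870519718197
block +y far [ 0.7643 -0.1226  0.0748] 0.007833467679047117
block -y near [ 0.6651 -0.3092  0.0704] 0.0004513155512625788
cas bottom z via side [array([0.5751, 0.2738, 0.    ]), array([0.5739, 0.2858, 0.01  ]), array([0.5727, 0.2978, 0.02  ]), array([0.5714, 0.3099, 0.03  ])]
(177, 150) [ 0.6996 -0.1206]
(146, 365) [ 0.55   -0.0973]
(101, 425) [ 0.5087 -0.0658]
(423, 195) [ 0.6674 -0.2908]
(380, 415) [ 0.5149 -0.2582]
(397, 485) [ 0.4667 -0.269 ]
(110, 303) [ 0.5931 -0.0729]
(190, 255) [ 0.6262 -0.1287]
(133, 290) [0.6469 0.3207]
(455, 275) [0.6538 0.159 ]
```

```bash
cat > meas.py <<'E'
from h import *
np.set_printoptions(precision=4,suppress=True)
im=cv2.imread("pics/top0.png").astype(float)
r=cv2.GaussianBlur(im,(0,0),.6)[:,:,2] # red: green bench ~ low
def vedge(cols,r0,r1,n='first'):  # strongest falling edge scanning down rows
    out=[]
    for c in cols:
        p=r[r0:r1,c];d=np.diff(p)*-1;k=d.argmax()
        k0=max(k-2,0);w=np.clip(d[k0:k+3],0,None);out.append((c,r0+.5+(w*np.arange(k0,k0+len(w))).sum()/w.sum()))
    return np.array(out)
def fit(pts,z):
    W=np.array([onz('top',p,z)[:2] for p in pts])
    for _ in range(3):
        c=W.mean(0);u=np.linalg.svd(W-c)[2][0];n=np.array([-u[1],u[0]]);e=(W-c)@n
        k=abs(e)<max(2*e.std(),.0005);W=W[k]
    return c,u*np.sign(u[1] if abs(u[1])>abs(u[0]) else u[0]),e.std()
def ang(u): return np.degrees(np.arctan2(u[1],u[0]))
e=fit(vedge(range(195,230),188,202),.1255);print('cas near',e[0],ang(e[1])-90,e[2]);cn=e
e=fit(np.r_[vedge(range(185,190),172,184),vedge(range(235,245),168,182)],.116);print('bar front',e[0],ang(e[1])-90,e[2])
# rails: centroid across row of rail columns
def hcent(rows,c0f,w):
    out=[]
    for y in rows:
        cc=c0f(y);a=int(round(cc-w));p=r[y,a:a+2*w+1]-min(r[y,a],r[y,a+2*w]);p=np.clip(p,0,None)**1
        p=np.where(p>.3*p.max(),p,0);out.append((a+(p*np.arange(len(p))).sum()/p.sum(),y))
    return np.array(out)
C2=lambda *p:cp(p,6,(270,140))
def lin(a,b):
    a,b=C2(*a),C2(*b);return lambda y:a[0]+(y-a[1])*(b[0]-a[0])/(b[1]-a[1])
L=fit(np.r_[hcent(range(168,179),lin((177,150),(146,365)),6),hcent(range(192,200),lin((177,150),(146,365)),6)],.05)
Rr=fit(hcent(range(176,207),lin((423,195),(380,415)),6),.05)
print('L',L[0],ang(L[1]),L[2],'R',Rr[0],ang(Rr[1]),Rr[2])
e=fit(vedge(range(304,325),160,176),.075);print('block near',e[0],ang(e[1])-90,e[2])
e2=fit(vedge(range(304,340),160,178),.075);print('block near',e2[0],ang(e2[1])-90,e2[2])
E
python3 meas.py
```

```text
cas near [0.5709 0.2369] 3.7621816992833317 0.00023307728418237657
bar front [0.6444 0.1969] 3.4456910633676188 0.0008373318756218819
L [ 0.6223 -0.1081] -11.341040658695416 0.0003185435811383469 R [ 0.5882 -0.2744] -11.45539316747508 0.00027928733965706037
block near [ 0.6878 -0.179 ] -11.85371547776414 0.0006075519841137372
block near [ 0.6818 -0.2056] -12.476329569070373 0.0007185682312588397
```

```bash
cat >> h.py <<'E'
def down(psi,tilt=0):
    # tool x at heading psi (horizontal), tool z down
    X=np.array([np.cos(psi),np.sin(psi),0]);Z=np.array([0,0,-1.]);Y=np.cross(Z,X)
    return R.from_matrix(np.c_[X,Y,Z])
E
python3 - <<'E'
from h import *
exec(open('meas.py').read().split("e=fit(vedge(range(195")[0])
def hedge(rows,c0,c1):
    o=[]
    for y in rows:
        d=np.diff(r[y,c0:c1]);k=d.argmax();k0=max(k-2,0);w=np.clip(d[k0:k+3],0,None);o.append((c0+.5+(w*np.arange(k0,k0+len(w))).sum()/w.sum(),y))
    return np.array(o)
for z in (.12,.125,.13): e=fit(hedge(range(182,194),184,200),z);print('cas +y edge',z,e[0],ang(e[1]),e[2])
C1=lambda *p:cp(p,8,(175,140));C3=lambda *p:cp(p,4.5,(170,140))
print('fin',onz('top',C1(295,382),.155))
print('tri +y corner', tri(C1(134,452),C3(365,359)), 'bottom', [onz('side',C3(362,480),z) for z in(.025,.03,.035)])
q0=m.current_joint_positions()
for psi in (3.7,183.7,-176.3):
  for P in ([.6,.35,.075],[.6,.22,.13],[.5,-.17,.1]):
    q=m.inverse_kinematics(P,down(np.radians(psi)).as_rotvec());print(psi,P,None if q is None else np.array(q))
s=np.radians(-11.4);u=np.array([np.cos(s),np.sin(s),0]);n=np.array([-u[1],u[0],0])
for t in (45,55):
  t=np.radians(t)
  for sg in(1,-1):
    Z=u*np.sin(t)-np.array([0,0,np.cos(t)]);X=n*sg;Y=np.cross(Z,X);A=R.from_matrix(np.c_[X,Y,Z]).as_rotvec()
    for bx in(-.23,-.036):
      P=np.array([.6459,-.1994,.045])+u*bx
      q=m.inverse_kinematics(P,A);print(t,sg,bx,None if q is None else np.array(q))
E
```

```text
cas +y edge 0.12 [0.5995 0.3199] 3.7738401151060783 0.0004563339780327936
cas +y edge 0.125 [0.599  0.3192] 3.773840115106095 0.00045506215258763247
cas +y edge 0.13 [0.5986 0.3186] 3.7738401151060863 0.0004537903271424631
fin [0.5969 0.236  0.155 ]
tri +y corner (array([0.567 , 0.3181, 0.1301]), np.float64(0.005015277062289492)) bottom [array([0.5721, 0.3039, 0.025 ]), array([0.5714, 0.3099, 0.03  ]), array([0.5708, 0.3159, 0.035 ])]
3.7 [0.6, 0.35, 0.075] [ 0.4173  0.4823  1.3263 -0.      1.333   0.3527]
3.7 [0.6, 0.22, 0.13] [ 0.231   0.3325  1.4199 -0.      1.3892  0.1664]
3.7 [0.5, -0.17, 0.1] [-0.4737  0.1355  1.7273 -0.      1.2787 -0.5383]
183.7 [0.6, 0.35, 0.075] [ 0.4173  0.4823  1.3263  0.      1.333  -2.7889]
183.7 [0.6, 0.22, 0.13] None
183.7 [0.5, -0.17, 0.1] [-0.4737  0.1355  1.7273 -0.      1.2787  2.6033]
-176.3 [0.6, 0.35, 0.075] [ 0.4173  0.4823  1.3263  0.      1.333  -2.7889]
-176.3 [0.6, 0.22, 0.13] None
-176.3 [0.5, -0.17, 0.1] [-0.4737  0.1355  1.7273 -0.      1.2787  2.6033]
0.7853981633974483 1 -0.23 None
0.7853981633974483 1 -0.036 None
0.7853981633974483 -1 -0.23 [-0.8534 -0.3517  2.5111  0.9997  0.5371  0.145 ]
0.7853981633974483 -1 -0.036 [-0.55    0.1171  2.1138  1.0137  0.2905  0.3231]
0.9599310885968813 1 -0.23 [-0.9763 -0.3265  2.6195  1.4936  0.6142  2.7221]
0.9599310885968813 1 -0.036 [-0.5834  0.1431  2.2145  1.9784  0.3412  2.4839]
0.9599310885968813 -1 -0.23 [-0.9763 -0.3265  2.6195  1.4936  0.6142 -0.4195]
0.9599310885968813 -1 -0.036 [-0.5834  0.1431  2.2145  1.9784  0.3412 -0.6577]
```

```bash
cat >> h.py <<'E'
CY=np.radians(3.75);xa=np.array([np.cos(CY),np.sin(CY),0]);ya=np.array([-np.sin(CY),np.cos(CY),0]);za=np.array([0,0,1.])
def cf(x,y,z): return x*xa+y*ya+z*za
DC=down(CY).as_rotvec()
E
python3 - <<'E'
from h import *
m.gripper_close()
m.reach(cf(.616,.315,.22),DC)
m.line_to(cf(.616,.315,.078),rate=.2)
print(m.current_t(),m.current_width(),m.current_force(),m.current_ee_pos())
y=.315
f0=np.array(m.current_force())
for i in range(12):
    y-=.003;m.line_to(cf(.616,y,.078),rate=.04)
    f=np.array(m.current_force())-f0;print(round(y,4),f@ya,f,round(m.current_t(),2))
    if f@ya>1.5:break
im=m.read_camera('side');cv2.imwrite('pics/s1.png',cv2.resize(im[100:300,130:400,::-1],None,fx=2.9,fy=2.9,interpolation=cv2.INTER_CUBIC))
E
```

```text
5.025 0.000215736216906702 [-0.12039836 -0.7349143   0.25610254] [0.59469854 0.35479831 0.0794061 ]
0.312 1.3824132585714954 [ 0.73271046  1.43340384 -0.70405315] 5.28
0.309 0.6974098102740107 [-0.62684802  0.65782043  0.33003927] 5.53
0.306 0.6747671446321736 [-0.3381827   0.65404931 -0.42749011] 5.78
0.303 1.5183984175143588 [-0.45634695  1.49174584  0.15153388] 6.03
```

View pics/s1.png

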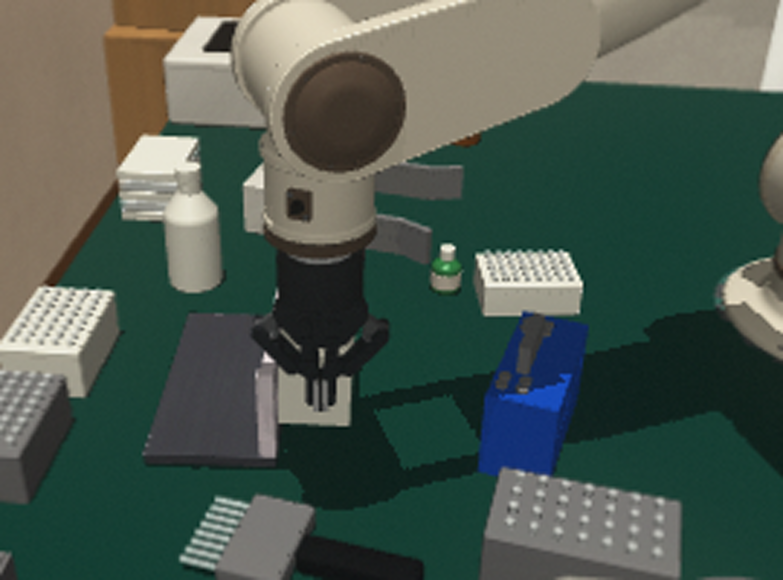

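```bash
cat >> h.py <<'E'
def frc(n=5):
    o=[]
    for i in range(n): o.append(m.current_force());m.wait(.008)
    return np.mean(o,0)
E
python3 - <<'E'
from h import *
y=.303
c=None
while y>.225:
    y-=.002;m.line_to(cf(.616,y,.078),rate=.03)
    f=frc();p=np.array(m.current_ee_pos());print(round(y,4),np.round([f@ya,f@xa,f[2],p@ya],4),round(m.current_t(),2))
    if f@ya>11:break
    if c is None and f@ya>1.8:c=y
    if c and c-y>.028:break
E
```

```text
0.301 [-0.238  -0.2973  0.1328  0.301 ] 6.37
0.299 [ 0.2254 -0.125  -0.0176  0.2989] 6.66
0.297 [0.3513 0.13   0.1289 0.2969] 6.95
0.295 [0.3957 0.152  0.0268 0.2949] 7.24
0.293 [-0.2109 -0.1265 -0.3581  0.2929] 7.53
0.291 [-0.4613  0.2295  0.2777  0.2909] 7.83
0.289 [-0.3554 -0.1136  0.2197  0.2889] 8.12
0.287 [ 0.8056  0.2257 -0.0018  0.287 ] 8.41
0.285 [ 1.5933 -0.5594 -0.0237  0.2849] 8.7
0.283 [ 1.4292 -0.1362  0.0898  0.2828] 8.99
0.281 [ 1.2182  0.2072 -0.2097  0.2808] 9.28
0.279 [ 1.1171 -0.3469  0.0061  0.2789] 9.57
0.277 [ 1.329   0.1344 -0.287   0.2769] 9.87
0.275 [ 1.6939 -0.0265 -0.1845  0.2749] 10.16
0.273 [ 1.3567 -0.1295 -0.1751  0.2729] 10.45
0.271 [ 1.5278 -0.5141  0.2544  0.2708] 10.74
0.269 [ 1.7617 -0.2338  0.0138  0.2688] 11.03
0.267 [1.758  0.0432 0.0429 0.2668] 11.32
0.265 [1.5957 0.037  0.4063 0.2648] 11.62
0.263 [0.6179 0.0762 0.1645 0.2627] 11.91
0.261 [-0.0056  0.1308 -0.2338  0.2608] 12.2
0.259 [0.0403 0.1565 0.3551 0.2589] 12.49
0.257 [ 0.2519 -0.072  -0.2419  0.257 ] 12.78
0.255 [ 1.9754 -0.6039  0.6041  0.255 ] 13.07
0.253 [ 2.5565 -0.4272  0.1919  0.2529] 13.37
0.251 [ 2.6758 -0.048   0.7354  0.2509] 13.66
0.249 [ 2.5547 -0.2174  0.4234  0.2489] 13.95
0.247 [2.9776 0.1915 0.866  0.247 ] 14.24
0.245 [2.8271 0.3637 1.0124 0.245 ] 14.53
0.243 [3.2691 0.5324 0.5652 0.243 ] 14.82
0.241 [ 2.771  -0.3726  0.6351  0.2409] 15.12
0.239 [ 3.8909  1.365  -0.2162  0.239 ] 15.41
0.237 [14.4579  0.3431  0.5456  0.2383] 15.7
```

The push found the drop at about 24 mm and a hard stop (14.5 N) about 49 mm after contact, so centre is about 40 mm, which is in range. I'll back off and look.

```bash
python3 - <<'E'
from h import *
m.line_to(cf(.616,.250,.078),rate=.08)
m.line_to(cf(.616,.30,.20),rate=.3)
m.reach(cf(.57,.34,.25),DC)
m.ungrasp()
for n in("top","side"):
    im=m.read_camera(n)[:,:,::-1];cv2.imwrite(f'pics/{n}2.png',im)
im=cv2.imread('pics/top2.png');cv2.imwrite('pics/c4.png',cv2.resize(im[140:205,175:255],None,fx=8,fy=8,interpolation=cv2.INTER_CUBIC))
im=cv2.imread('pics/side2.png');cv2.imwrite('pics/c5.png',cv2.resize(im[140:270,170:300],None,fx=4.5,fy=4.5,interpolation=cv2.INTER_CUBIC))
print(m.current_t())
E
```

```text
17.9083
```

View pics/c4.png

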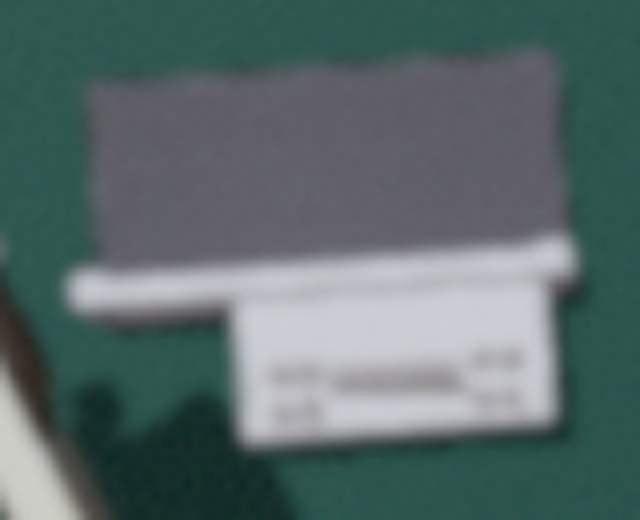

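View pics/c5.png

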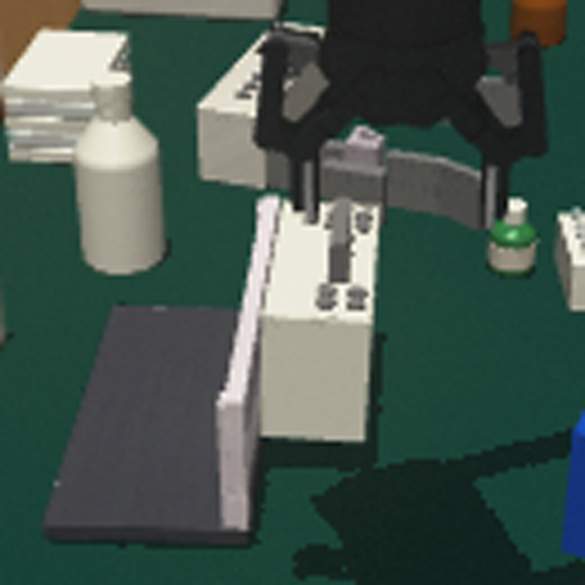

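```bash
python3 - <<'E'
from h import *
m.reach(cf(.610,.149,.20),DC)
m.line_to(cf(.610,.149,.124),rate=.15)
m.wait(.1)
print(frc(),m.current_t())
m.gripper_close()
m.wait(.15)
f=frc(8);p=np.array(m.current_ee_pos());print(m.current_t(),m.current_width(),f@xa,f@ya,f[2],m.current_ft_torque(),p@xa,p@ya,p[2])
E
```

```text
[ 0.21574202 -0.06041323 -0.32574472] 19.5333
20.425 0.010925765406262698 9.221744341969163 0.8012947293434161 -0.45863824528938824 [ 0.28357454 -1.87921291  0.03254391] 0.6112990990176654 0.1489985692078188 0.12460443177919006
```

```bash
python3 - <<'E'
from h import *
def rep(s):
    f=frc(6);p=np.array(m.current_ee_pos());print(s,round(m.current_t(),2),np.round([f@xa,f@ya,f[2]],2),np.round([p@xa,p@ya,p[2]],4),np.round(m.current_ft_torque(),2));return f
x,y,z=.6115,.149,.124
for i in range(4):
    m.line_to(cf(x,y,z),rate=.03);f=rep('x %.4f'%x)
    if abs(f@xa)<2.5: break
    x+=np.clip(f@xa*.00012,-.001,.001)
open('st','w').write(repr((x,y,z)))
E
```

```text
x 0.6115 20.73 [-0.23  0.23  5.77] [0.6119 0.1491 0.1246] [ 0.04 -0.31  0.02]
```

```bash
python3 - <<'E'
from h import *
def rep(s):
    f=frc(6);p=np.array(m.current_ee_pos());print(s,round(m.current_t(),2),np.round([f@xa,f@ya,f[2]],2),np.round([p@xa,p@ya,p[2]],4),np.round(m.current_ft_torque(),2));return f
x,y,z=eval(open('st').read());
def go(a):
    global P;m.line_to(cf(*a),rate=.03);P=a;open('st','w').write(repr(a));f=rep(np.round(a,4));return np.linalg.norm(f[:2])<15 and abs(f[2])<15
ok=go((x,y,z+.0015)) and go((x,y+.003,z+.0015)) and go((x,y+.006,z+.0015)) and go((x,y+.009,z+.0015)) and go((x,y+.009,z+.005)) and go((x,y+.009,z+.009))
E
```

```text
[0.6115 0.149  0.1255] 21.02 [ 4.53  0.67 -0.49] [0.6118 0.149  0.1255] [ 0.15 -0.98  0.  ]
[0.6115 0.152  0.1255] 21.32 [ 5.28 -0.92 -2.08] [0.6117 0.1518 0.1254] [-0.22 -1.12 -0.03]
[0.6115 0.155  0.1255] 21.62 [ 5.42 -1.86 -2.17] [0.6117 0.1548 0.1254] [-0.25 -1.14 -0.01]
[0.6115 0.158  0.1255] 21.93 [ 5.38 -1.5  -1.57] [0.6117 0.1578 0.1254] [-0.28 -1.07  0.05]
[0.6115 0.158  0.129 ] 22.24 [ 3.18 -0.28 -1.55] [0.6114 0.158  0.1288] [-0.06 -0.71 -0.01]
[0.6115 0.158  0.133 ] 22.57 [ 0.14 -0.21 -3.42] [0.6112 0.158  0.1329] [-0.03  0.01 -0.04]
```

```bash
python3 - <<'E'
from h import *
def rep(s):
    f=frc(6);p=np.array(m.current_ee_pos());print(s,round(m.current_t(),2),np.round([f@xa,f@ya,f[2]],2),np.round([p@xa,p@ya,p[2]],4));return f
x,y,z=eval(open('st').read())
for k in (.004,.009,.014,.020,.027):
    m.line_to(cf(x-k,y,z),rate=.06);f=rep(k)
    open('st','w').write(repr((x-k,y,z)))
    if np.linalg.norm(f[:2])>8: print('stop');break
E
```

```text
0.004 22.88 [-0.17 -0.15 -3.27] [0.6073 0.158  0.133 ]
0.009 23.18 [ 0.46 -0.2  -3.16] [0.6024 0.158  0.1331]
0.014 23.48 [ 0.71 -0.26 -2.8 ] [0.5974 0.158  0.1331]
0.02 23.77 [-0.13  0.07 -3.29] [0.5914 0.158  0.1331]
0.027 24.09 [ 0.14  0.27 -3.25] [0.5844 0.158  0.1331]
```

```bash
cat >> h.py <<'E'
BY=np.radians(-11.4);bu=np.array([np.cos(BY),np.sin(BY),0]);bn=np.array([-bu[1],bu[0],0]);BO=np.array([.6459,-.1994,0])
def bf(x,y,z): return BO+x*bu+y*bn+z*za
DB=down(BY).as_rotvec()
E
python3 - <<'E'
from h import *
x,y,z=eval(open('st').read())
m.line_to(cf(x-.005,y,.25),rate=.25)
m.reach(bf(-.175,0,.24),DB)
m.line_to(bf(-.175,0,.14),rate=.2)
m.wait(.1)
print(m.current_t(),frc(),np.array(m.current_ee_pos())-bf(-.175,0,.14))
for n in("top","side"):
    im=m.read_camera(n)[:,:,::-1];cv2.imwrite(f'pics/{n}3.png',im)
im=cv2.imread('pics/top3.png');cv2.imwrite('pics/c6.png',cv2.resize(im[140:240,270:370],None,fx=6,fy=6,interpolation=cv2.INTER_CUBIC))
im=cv2.imread('pics/side3.png');cv2.imwrite('pics/c7.png',cv2.resize(im[100:250,180:350],None,fx=4,fy=4,interpolation=cv2.INTER_CUBIC))
E
```

```text
26.85 [-0.1117072  -0.27428261 -3.0963897 ] [ 0.00072824 -0.00020404  0.0015146 ]
```

View pics/c6.png

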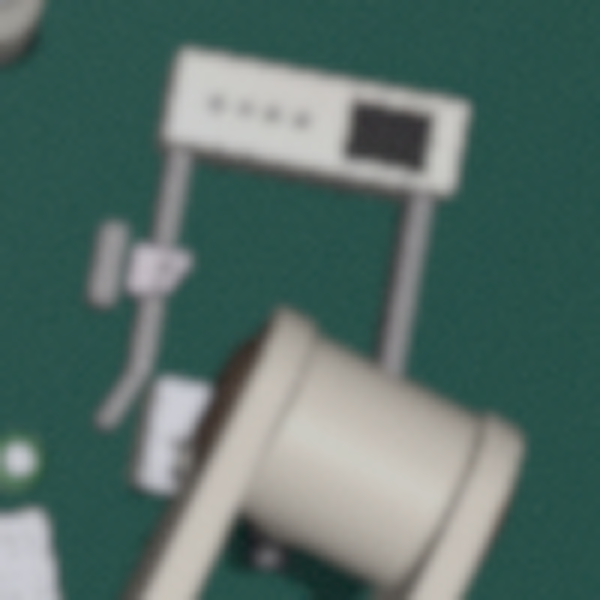

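View pics/c7.png

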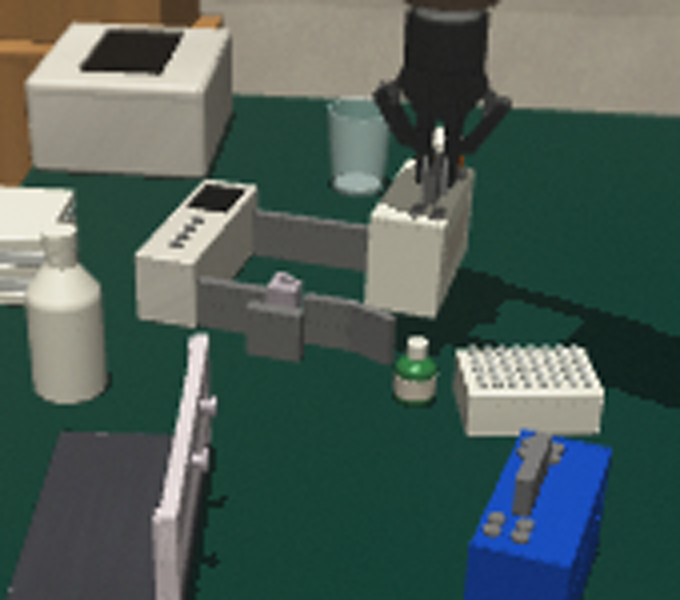

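```bash
python3 - <<'E'
from h import *
m.line_to(bf(-.175,-.0015,.104),rate=.12)
z=.104
while z>.090:
    z-=.0015;m.line_to(bf(-.175,-.0015,z),rate=.03);f=frc(3);print(round(z,4),np.round(f,2))
    if f[2]>0.5: break
m.ungrasp();m.wait(.1)
print(frc(3),m.current_ee_pos(),m.current_width())
m.line_to(bf(-.175,-.0015,.22),rate=.3)
m.reach(bf(-.30,0,.22),DB)
print(m.current_t())
for n in("top","side"):
    im=m.read_camera(n)[:,:,::-1];cv2.imwrite(f'pics/{n}4.png',im)
im=cv2.imread('pics/top4.png');cv2.imwrite('pics/c8.png',cv2.resize(im[140:240,270:370],None,fx=6,fy=6,interpolation=cv2.INTER_CUBIC))
im=cv2.imread('pics/side4.png');cv2.imwrite('pics/c9.png',cv2.resize(im[100:250,180:350],None,fx=4,fy=4,interpolation=cv2.INTER_CUBIC))
E
```

```text
0.1025 [-0.29 -0.58 -3.65]
0.101 [ 0.34  0.03 -2.67]
0.0995 [ 0.8  -0.37  0.53]
[ 0.08624534 -0.28231011  0.00483118] [ 0.47406696 -0.16628975  0.09951676] 0.08550444318381833
30.2167
```

View pics/c8.png

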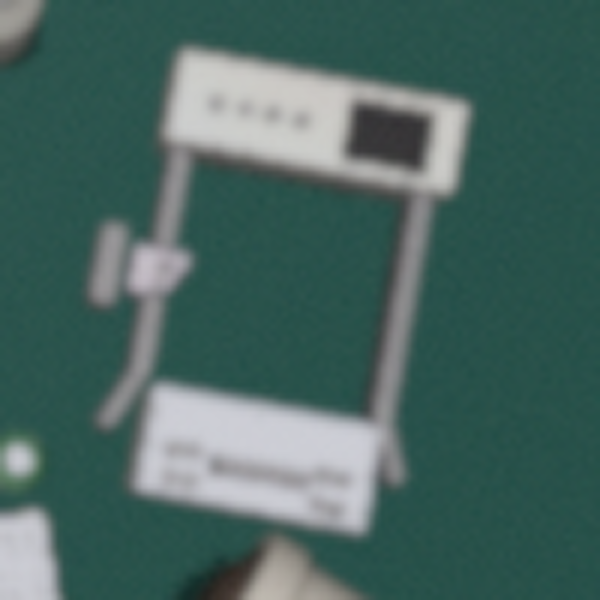

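View pics/c9.png

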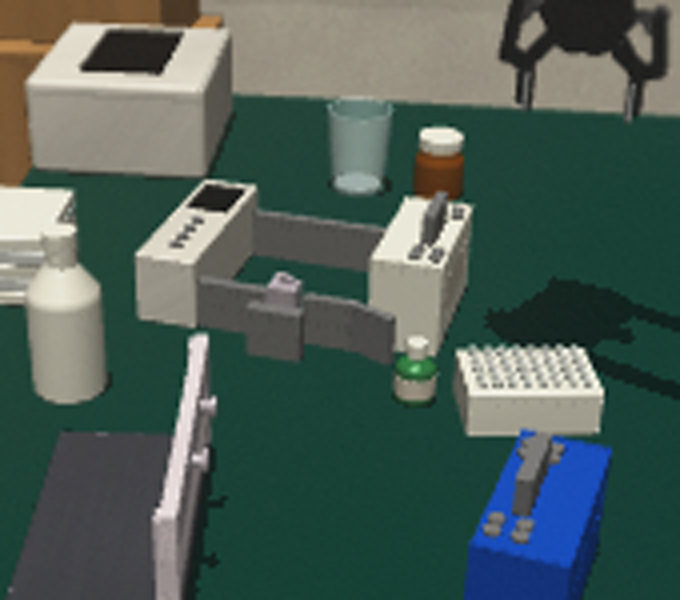

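```bash
python3 - <<'E'
from h import *
np.set_printoptions(precision=4,suppress=True)
im=cv2.imread('pics/top4.png');up=cv2.resize(im[195:235,285:345],None,fx=8,fy=8,interpolation=cv2.INTER_CUBIC)
mask=((up[:,:,2]>140)).astype(np.uint8)
B=lambda P:(np.array([(P[0]-BO[0]),(P[1]-BO[1])])@np.c_[bu[:2],bn[:2]])
cs=max(cv2.findContours(mask,0,1)[0],key=cv2.contourArea)
W=np.array([B(onz('top',cp(p,8,(285,195)),.095)) for p in cs[:,0]])
x,y,w,h=cv2.boundingRect(cs);print(x,y,w,h)
rect=cv2.minAreaRect((W*1000).astype(np.float32));print(rect);print(cv2.boxPoints(rect))
print('y ext per x'); 
for a in(-.19,-.18,-.17,-.16,-.15,-.14):
  k=abs(W[:,0]-a)<.003;print(a,W[k,1].min(),W[k,1].max())
for a in(-.06,-.04,-.02,0,.02,.04,.05):
  k=abs(W[:,1]-a)<.003;print(a,W[k,0].min(),W[k,0].max())
E
```

```text
61 74 338 194
((-157.15843200683594, -3.0481185913085938), (90.29740905761719, 164.73167419433594), 2.1049516201019287)
[[-205.302    77.6038]
 [-199.2514  -87.0167]
 [-109.0149  -83.7001]
 [-115.0655   80.9205]]
y ext per x
-0.19 -0.0790590763566297 0.07814811331567478
-0.18 -0.07945168678490075 0.07854026073850097
-0.17 -0.07917564153718731 0.07827596844199716
-0.16 -0.07898401703979584 0.07824205704650944
-0.15 -0.08063558211014663 0.07835327744983432
-0.14 -0.08480708217473189 0.07834519527777112
-0.06 -0.19947295431446166 -0.1269620833000278
-0.04 -0.20090984521240582 -0.12751172547811265
-0.02 -0.20096455789796583 -0.1274524094051607
0 -0.20091606884491386 -0.12759613360952862
0.02 -0.20088359063138259 -0.12793559720888786
0.04 -0.20093774502432588 -0.12787625870041464
0.05 -0.20111123729372693 -0.1281402223638275
```

```bash
cat >> h.py <<'E'
def tiltA(deg):
    t=np.radians(deg);Z=bu*np.sin(t)-za*np.cos(t);X=-bn;return R.from_matrix(np.c_[X,np.cross(Z,X),Z]).as_rotvec()
E
python3 - <<'E'
from h import *
for d in (25,35,45):
    print(d)
    for bx,z in((-.24,.12),(-.24,.04),(-.2,.04),(-.15,.04),(-.1,.04),(-.04,.04)):
        q=m.inverse_kinematics(bf(bx,0,z),tiltA(d));print(bx,None if q is None else np.round(q,2))
print(m.current_joint_positions())
E
```

```text
25
-0.24 [-0.68 -0.37  2.19  0.24  0.94  0.98]
-0.24 [-0.68 -0.25  2.29  0.3   0.73  0.9 ]
-0.2 [-0.62 -0.15  2.22  0.28  0.69  0.97]
-0.15 [-0.57 -0.03  2.12  0.25  0.67  1.03]
-0.1 [-0.53  0.07  2.01  0.22  0.66  1.09]
-0.04 [-0.49  0.19  1.88  0.2   0.67  1.15]
35
-0.24 [-0.77 -0.47  2.31  0.44  0.82  0.78]
-0.24 [-0.77 -0.33  2.42  0.58  0.6   0.59]
-0.2 [-0.69 -0.21  2.34  0.56  0.53  0.66]
-0.15 [-0.62 -0.09  2.24  0.53  0.48  0.74]
-0.1 [-0.57  0.02  2.14  0.49  0.46  0.82]
-0.04 [-0.52  0.14  2.01  0.43  0.45  0.91]
45
-0.24 [-0.88 -0.56  2.44  0.72  0.75  0.48]
-0.24 [-0.88 -0.37  2.53  1.01  0.56  0.11]
-0.2 [-0.78 -0.24  2.46  1.07  0.46  0.11]
-0.15 [-0.68 -0.11  2.36  1.12  0.37  0.13]
-0.1 [-0.61  0.    2.25  1.12  0.32  0.17]
-0.04 [-0.55  0.12  2.13  1.06  0.29  0.28]
[-5.82960448e-01 -2.68357663e-01  1.85630009e+00  7.03063805e-05
  1.55452993e+00 -3.84030031e-01]
```

```bash
python3 - <<'E'
from h import *
A=tiltA(35);Z=.038
m.gripper_close()
m.reach(bf(-.25,0,.12),A)
m.line_to(bf(-.235,0,Z),rate=.15)
print(m.current_t(),frc(3));b=-.235
for b in np.arange(-.22,-.149,.01):
    m.line_to(bf(b,0,Z),rate=.05);f=frc(3);print(round(b,4),np.round([f@bu,f@bn,f[2]],2),round(m.current_t(),2))
    if np.linalg.norm(f)>8:break
for n in("top","side"):
    im=m.read_camera(n)[:,:,::-1];cv2.imwrite(f'pics/{n}5.png',im)
im=cv2.imread('pics/side5.png');cv2.imwrite('pics/c10.png',cv2.resize(im[100:250,180:350],None,fx=4,fy=4,interpolation=cv2.INTER_CUBIC))
E
```

```text
32.8917 [ 0.242639   -0.36864341  0.57389488]
-0.22 [-0.07  0.29  0.23] 33.39
-0.21 [-0.21 -0.22  0.16] 33.77
-0.2 [ 0.36  0.05 -0.15] 34.14
-0.19 [-0.16 -0.12 -0.3 ] 34.52
-0.18 [-0.16  0.12 -0.17] 34.89
-0.17 [ 0.36 -0.32 -0.08] 35.27
-0.16 [-0.18 -0.   -0.3 ] 35.64
-0.15 [ 0.04 -0.4   0.3 ] 36.02
```

View pics/c10.png

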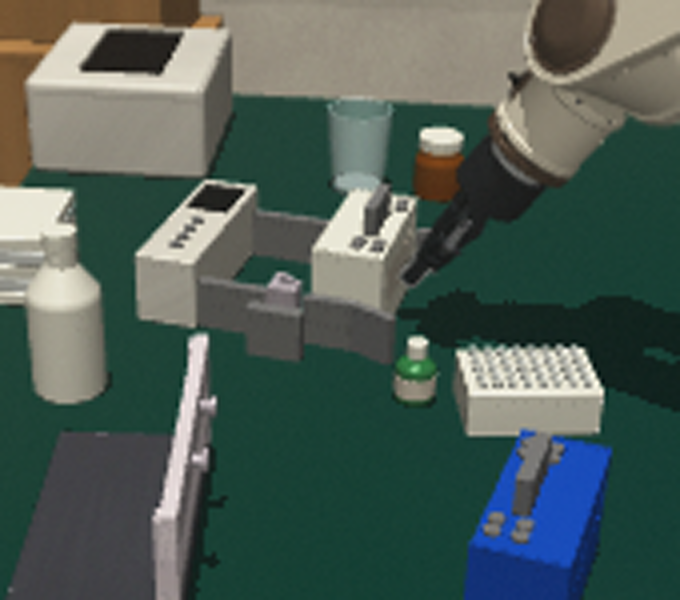

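The cassette is entering the rails squarely, at (370,240) in the crop, so I'll continue toward the catch.

```bash
python3 - <<'E'
from h import *
Z=.038
b=-.15
while b<-.028:
    b+=.006 if b<-.07 else .002
    m.line_to(bf(b,0,Z),rate=.05);f=frc(3);p=(np.array(m.current_ee_pos())-BO)@bu
    print(round(b,4),np.round([f@bu,f@bn,f[2]],2),round(p,4),round(m.current_t(),2))
    if f@bu<-14:break
E
```

```text
-0.144 [ 0.4  -0.03  0.27] -0.1438 36.41
-0.138 [ 0.09 -0.23  0.36] -0.1378 36.7
-0.132 [0.31 0.26 0.23] -0.1318 36.99
-0.126 [ 0.08 -0.15  0.28] -0.1259 37.28
-0.12 [-0.31  0.12  0.42] -0.1199 37.58
-0.114 [-0.18 -0.03 -0.13] -0.1138 37.87
-0.108 [-0.23  0.33  0.01] -0.1078 38.16
-0.102 [-0.3  -0.14  0.57] -0.1018 38.45
-0.096 [-0.19  0.07  0.61] -0.0958 38.74
-0.09 [ 0.2  -0.12  0.05] -0.0898 39.03
-0.084 [ 0.56 -0.51  0.08] -0.0838 39.33
-0.078 [-0.5   0.3  -0.18] -0.0778 39.62
-0.072 [-0.15  0.52 -0.13] -0.0718 39.91
-0.066 [ 0.18 -0.43 -0.45] -0.0658 40.2
-0.064 [0.31 0.41 0.05] -0.0639 40.48
-0.062 [ 0.29  0.01 -0.58] -0.0619 40.75
-0.06 [ 0.2   0.14 -0.39] -0.0599 41.02
-0.058 [-0.06  0.32 -0.13] -0.0579 41.3
-0.056 [0.01 0.05 0.75] -0.0559 41.58
-0.054 [ 0.04  0.01 -0.12] -0.0539 41.85
-0.052 [-0.05 -0.02  0.3 ] -0.0519 42.12
-0.05 [-0.55 -0.37  0.5 ] -0.0499 42.4
-0.048 [-0.19  0.18 -0.11] -0.0479 42.67
-0.046 [-0.24  0.29 -0.17] -0.0459 42.95
-0.044 [0.01 0.05 0.  ] -0.0439 43.23
-0.042 [ 0.01 -0.15  0.2 ] -0.0419 43.5
-0.04 [-0.03 -0.3   0.01] -0.0399 43.77
-0.038 [-0.29 -0.02 -0.13] -0.0379 44.05
-0.036 [-28.97  -2.09  17.36] -0.0371 44.33
```

```bash
python3 - <<'E'
from h import *
for n in("top","side"):
    im=m.read_camera(n)[:,:,::-1];cv2.imwrite(f'pics/{n}6.png',im)
im=cv2.imread('pics/side6.png');cv2.imwrite('pics/c11.png',cv2.resize(im[100:250,180:350],None,fx=4,fy=4,interpolation=cv2.INTER_CUBIC))
im=cv2.imread('pics/top6.png');cv2.imwrite('pics/c12.png',cv2.resize(im[140:240,270:370],None,fx=6,fy=6,interpolation=cv2.INTER_CUBIC))
print(frc(3))
E
```

```text
[-27.97230814   3.51755824  16.67877453]
```

View pics/c11.png

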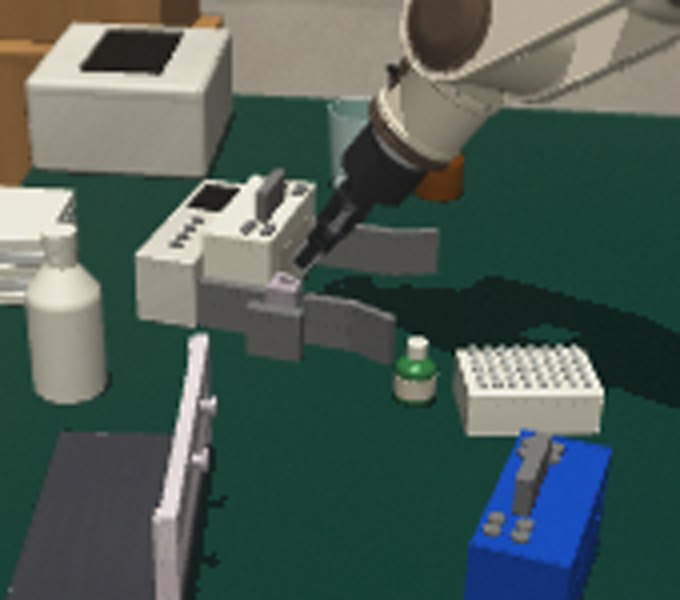

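View pics/c12.png

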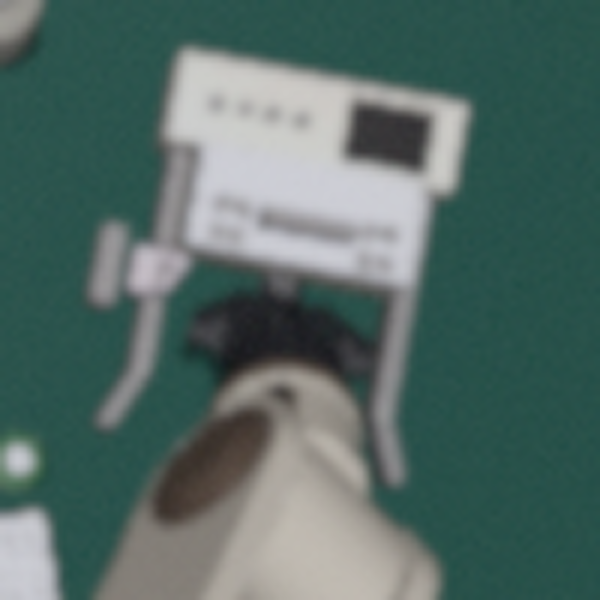

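```bash
python3 - <<'E'
from h import *
m.line_to(bf(-.06,0,.038),rate=.08);print(frc(3))
m.line_to(bf(-.20,0,.16),rate=.25)
m.reach(bf(-.28,0,.24),DB)
print(m.current_t())
for n in("top","side"):
    im=m.read_camera(n)[:,:,::-1];cv2.imwrite(f'pics/{n}7.png',im)
im=cv2.imread('pics/side7.png');cv2.imwrite('pics/c13.png',cv2.resize(im[130:210,200:300],None,fx=7,fy=7,interpolation=cv2.INTER_CUBIC))
im=cv2.imread('pics/top7.png');cv2.imwrite('pics/c14.png',cv2.resize(im[140:220,275:355],None,fx=7,fy=7,interpolation=cv2.INTER_CUBIC))
cv2.imwrite('pics/c15.png',cv2.resize(im,(800,600),interpolation=cv2.INTER_CUBIC))
B=lambda P:(np.array([(P[0]-BO[0]),(P[1]-BO[1])])@np.c_[bu[:2],bn[:2]])
r=cv2.GaussianBlur(im.astype(float),(0,0),.6)[:,:,2]
for c in range(306,338,4):
    d=-np.diff(r[175:196,c]);k=d.argmax();w=np.clip(d[k-2:k+3],0,None);v=175.5+(w*np.arange(k-2,k+3)).sum()/w.sum();print(B(onz('top',(c,v),.095)),end=' ')
E
```

```text
[ 0.26122214 -0.16335993  0.26794806]
47.0167
[-0.03587307  0.05065691] [-0.03444239  0.03442518] [-0.03428084  0.01796141] [-0.03465768  0.00140375] [-0.03311875 -0.0147938 ] [-0.03353805 -0.03134726] [-0.03491189 -0.04806863] [-0.03376331 -0.06432171]
```

View pics/c13.png

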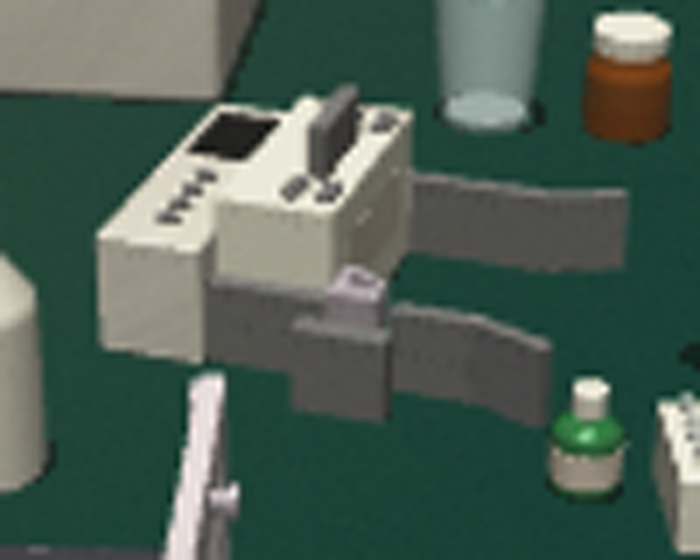

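View pics/c14.png

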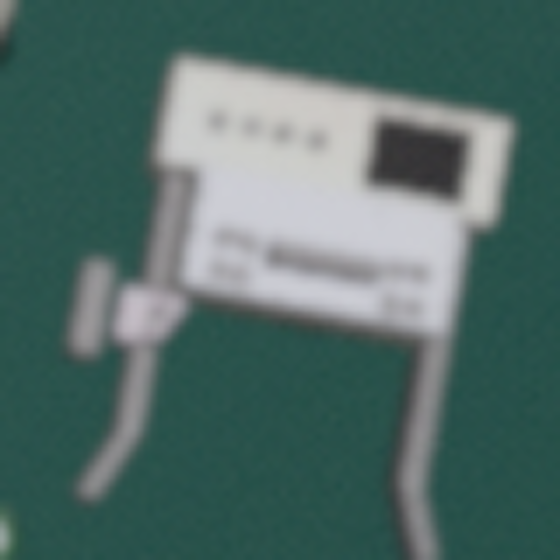

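View pics/c15.png

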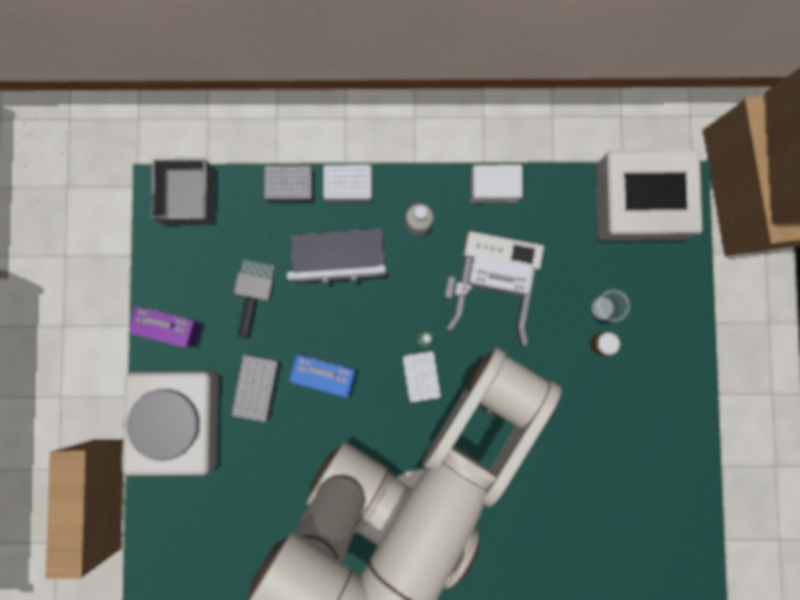

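```bash
python3 - <<'E'
import cv2,numpy as np
for n,(y0,y1,x0,x1) in dict(top=(178,192,284,300),side=(166,176,245,256)).items():
    for k in (4,7):
        im=cv2.imread(f'pics/{n}{k}.png').astype(np.float32)
        a=cv2.imread(f'pics/{n}0.png').astype(np.float32)[y0:y1,x0:x1].mean(2);b=im[y0:y1,x0:x1].mean(2);print(n,k,abs(a-b).mean(),cv2.phaseCorrelate(a,b))
a=cv2.imread('pics/top0.png').astype(np.float32)[140:176,180:250].mean(2);b=cv2.imread('pics/top7.png').astype(np.float32)[140:176,180:250].mean(2);print('stand',cv2.phaseCorrelate(a,b))
r=[]
for k in(0,7):
    im=cv2.imread(f'pics/top{k}.png').astype(int);r.append(im[178:190,284:303,2])
print(r[0][6:9]);print(r[1][6:9])
E
```

```text
top 4 1.0267857 ((0.020401026381115628, 0.4676723007702881), 1.0035340478022894)
top 7 1.516369 ((0.04054359277692754, 0.46287010719546196), 0.9966522817810376)
side 4 5.9969683 ((-0.02641442009734618, -0.00030603110117777277), 0.9992558511594931)
side 7 29.527271 ((-0.5183462266686938, 1.0760103887145451), 0.4707077552874883)
stand ((0.050781441227790935, 0.19355748031396303), 0.9517684409647812)
[[ 63  96 130 148 151 135 112 127 166 190 195 188 173 161 164 167 152 114
   69]
 [ 68 105 137 151 150 132 111 136 173 191 194 185 172 165 164 155 127  86
   55]
 [ 75 113 142 152 149 128 113 142 177 191 191 183 172 168 160 133  94  61
   44]]
[[ 61  94 129 149 149 133 110 126 165 189 194 187 171 160 164 166 150 114
   75]
 [ 69 104 135 150 149 131 110 135 172 189 193 184 170 163 162 153 126  87
   53]
 [ 74 112 141 153 147 128 112 143 175 189 190 180 170 167 159 131  94  59
   45]]
```

The tooth is in the same place as before insertion, to well under a pixel, so the catch has sprung back in. The cassette is home and the robot is clear.

```bash
python3 - <<'E'
from bench import manip as m
m.ungrasp();print(m.current_force(),m.current_t());print(m.sign_off())
E
```

```text
[ 0.01377248 -0.37592306 -0.40357723] 47.9
the job is handed in; nothing more can be done
None
```

The white cassette is off the stand and fully home in the docking bay with the catch sprung in behind it. I handed the job in at 47.9 s, with the gripper open and clear.

**What I did:**
- **Unhooking:** I pushed the cassette right about 49 mm. It dropped at about 24 mm and met the hard stop at 14.5 N. I then gripped the fin, came back 9 mm, raised 9 mm and drew it off with no resistance.
- **Docking:** I stood it in the bay mouth, about 0.3 mm off centre, let go, and pushed it in with the closed fingertips tilted forward.

**Last checks:**
- **Seating:** The near face measures about 34 mm before the bay origin, against a nominal 35 mm.
- **Catch:** The tooth looks the same in the top view as before insertion. The same check in the side view didn't work because the cassette now sits behind the tooth.
- **Stand and bystanders:** The stand measured unmoved, within 0.2 pixel. By eye, the other things on the bench look undisturbed.

**Did not match expectations:**
- **No catch force seen:** My readings, taken after each small step, never showed the expected 4–10 N while passing the catch. I never felt the click, and that it latched rests on the picture alone.
- **Push at the end stop:** The last step pressed harder than I intended, about 29 N along the bay plus 17 N upward on the tool. That is about 34 N on the fingertips and was released straight away.

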